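# Load the battery carrier and close its hold-down strap

### The arm

A 6-joint arm with a two-finger parallel gripper is mounted at the origin on the work surface. World frame = base frame: x ahead of the robot, y to its left, z up, the work surface at z = 0. Lengths are in mm, angles in rad, forces in N, time in s.
With the tool pointing down it reaches from about 275 to 750 mm from the base axis. Payload 10.2 kg.
Tool frame: the origin (TCP) lies midway between the tips of the shut fingers; the grasp point (between the pads) lies 19 mm behind it; z points along the fingers, y is the line along which they close (so a half turn about z gives the same grasp; the last joint's range is limited). The gripper opens to 85 mm and grips with 20 to 120 N. Pads are 22 mm wide; open, the fingers measure 114 mm over their backs; the gripper's body (76 mm by 85 mm) begins 54 mm behind the grasp point. The pads swing forward as they close: fully open they stand 13 mm farther back than shut.
Start: joints at [0.991, 0.313, 1.498, -0, 1.331, -0.223], TCP at [183.384, 491.937, 231.294] pointing down, gripper open.
Joint ranges: [-2.94, 2.94], [-0.97, 2.17], [0.19, 2.56], [-1.23, 4.37], [0.02, 3.11], [-2.88, 2.88]. Speed limits (rad/s): [2.39, 2.39, 3.01, 3.14, 3.14, 3.14].

### API

Orientations are given as a unit quaternion [w, x, y, z].
In Python, from rig import ctrl, capture, camera_info gives the robot as it stands.
- The arm moves only by the tool apply_moves, never from a script. Its argument "targets" is a list of rows, each a list of 3 entries, a list of its own where there are three numbers: the finger opening in mm, from 0 to 85.4, then the shift along the world's x, y, z in mm, then the turn, a rotation vector about the world's x, y, z in degrees. In form: [[grip, [dx, dy, dz], [rx, ry, rz]], ...]. A call has 1 to 20 rows; each row is the pose to reach, as a shift and turn from the pose commanded when the call began; what a row does not reach only later rows make up. A row lasts 1/10 s, in which the tool goes at most 50 mm and 8.59 degrees, less where a joint would pass 70% of its speed; a pose out of reach is approached as far as the arm can. A call with a gripper value outside its range is refused whole. The fingers move at their own pace and stop on an object; "squeeze" is the grip in N (left out, the last holds). Time passes only in rows, so rows that repeat a pose let the fingers close. It gives the time, the measured TCP pose, the force, the opening and the grip force at its end, in the units of the state.
- ctrl.sense(): the state, without advancing time (a new reading comes with each control period).
- capture(name): name is "scene" or "top"; returns (picture, depth): 400x640x3 uint8, blue, green, red; 400x640 float32, mm along the optical axis (not along the pixel's ray), 0 where there is no reading.
- camera_info(name): a dict with "vfov" (degrees; the focal length in pixels is half the picture's height over the tangent of half this angle, whatever the lens; pixels are square), "cx", "cy" (the principal point, pixels), "extrinsics" (4x4, takes a point from camera to world coordinates). Camera axes: x right, y down, z forward; pixel columns grow to the right and rows downward; lengths in mm; the calibration is good to about 2 mm. A picture is of the moment at which its call begins. camera_info takes no time and is no camera call.
- ctrl.finish_job(): hands the job in; it is judged then, once.
The state is a dict: "time_s": time; "joints": joint angles; "dq": joint speeds; "tau": joint torques, N m; "eef_pos": TCP position; "ee_rot": TCP orientation; "force": force on the tool from outside, world axes, zero at the start; "wrist_torque": the same for the moment, N m; "grip_width": opening from 0.0 (shut) to 1.0 (fully open); "grip_force": force on a finger pad.
Only numpy, scipy, OpenCV 4.12 (cv2) and the standard library are available. Lean on these libraries where they do the work, as an engineer would, in place of code of your own. Each camera call takes 0.05 s, during which the arm holds its last target. There are 200 camera calls.

### The job

Load the grey battery carrier: tip the loose terminal covers out of the white tray into the carrier's small end bay and stand the empty tray back on the bench, and stand every blue battery pack upright on the floor of the cell bay. Handle the packs gently: never grip or push one with more than 20 N, and set it down rather than let it drop. When everything is loaded, swing the hold-down strap over the packs until it rests fully down in its orange catch; leave the controller, jar and screwdriver where they are.

Things in the scene. Friction and masses are not known exactly. Their poses are not given: they have to be found in the camera images.
- carrier: Grey steel battery carrier fixed to the bench, 465 mm long: a shallow cell bay, and a smaller deeper cover bay at its other end. Origin: under the cell bay's centre. x across it, y along it towards the strap's hinge, z up. The floors of both bays are 6 mm above the bench.
- cell_bay (a point): Centre of the cell bay's floor (black rubber); axes as the carrier's. The bay is 140 mm (x) x 210 mm (y) inside, its rim 18 mm above the bench. Two crossing ribs, 5 mm thick, 10 mm high over the floor, along its x and y centre lines divide it into four compartments of 67 x 102 mm, centred at x = +-36 mm, y = +-54 mm, one per pack, pack length along y.
- cap_bay (a point): Centre of the floor of the cover bay, at carrier y = -225 mm; axes as the carrier's. 140 x 140 mm inside, rim 45 mm above the bench, walls 5 mm.
- strap (a joint): Angle (rad) of the hold-down strap, hinged at the +y end of the cell bay. 0: level over the packs, fully down in its catch; 1.57: straight up; more leans away from the bay (stop at 1.9). It starts about upright, top 0.35 m above the bench (steer the arm round it). Stiff hinge (0.4 N m): it stays where left. Push it over and down from its +y side, 2 to 5 N at 230 mm from the hinge.
- strap_hinge (a point): Hinge axis of the strap, mid-width, at carrier x = 0, y = +147 mm, 68 mm above the bench, between two steel ears; the axis runs along carrier x. The strap is a flat aluminium bar with a red end, 50 mm wide, 6 mm thick, 280 mm long, its mid-thickness on the axis.
- strap_end (a point): Free red end of the strap, mid-width, mid-thickness, 280 mm from the hinge. Closed, it is at carrier y = -133 mm, 68 mm above the bench, between two orange prongs (88 mm high, 58 mm apart inside, at y = -128 mm); the strap's underside is then 65 mm above the bench, 11 mm over the packs.
- tray: White carry tray, 150 mm (own x) x 110 mm (own y), floor 4 mm, walls 26 mm high on three sides, open at +x (the spout). Origin: centre of the underside. Green handle bar along own y over its middle, 12 mm thick (x), 14 mm high, centre 85 mm up; pinch it at mid-length, fingers closing along own x. 0.2 kg. Tipped 40 to 50 degrees spout-down, the covers slide off.
- controller: Bystander: black charge controller, 100 x 150 x 40 mm, with a pale screen. Origin: centre of the underside. Leave alone.
- jar: Bystander: amber glass jar with red lid, 72 mm across, 95 mm high. Origin: centre of the underside. Leave alone.
- screwdriver: Bystander: screwdriver 180 mm long lying on the bench near the robot, its length along own x. Leave alone.
- pack1: Lithium battery pack, 80 mm long (own x) x 40 mm thick (own y) x 48 mm tall, blue shrink-wrap with a yellow band, 0.24 to 0.36 kg, standing upright on the bench. Origin: centre of its underside, z up. Easily crushed: grip it with at most 20 N (8 to 12 N holds it); it is spoilt when the forces of both fingers on it add up to more than 50 N. Absent in some runs.
- pack2: Lithium battery pack, 80 mm long (own x) x 40 mm thick (own y) x 48 mm tall, blue shrink-wrap with a yellow band, 0.24 to 0.36 kg, standing upright on the bench. Origin: centre of its underside, z up. Easily crushed: grip it with at most 20 N (8 to 12 N holds it); it is spoilt when the forces of both fingers on it add up to more than 50 N. Absent in some runs.
- pack3: Lithium battery pack, 80 mm long (own x) x 40 mm thick (own y) x 48 mm tall, blue shrink-wrap with a yellow band, 0.24 to 0.36 kg, standing upright on the bench. Origin: centre of its underside, z up. Easily crushed: grip it with at most 20 N (8 to 12 N holds it); it is spoilt when the forces of both fingers on it add up to more than 50 N. Absent in some runs.
- pack4: Lithium battery pack, 80 mm long (own x) x 40 mm thick (own y) x 48 mm tall, blue shrink-wrap with a yellow band, 0.24 to 0.36 kg, standing upright on the bench. Origin: centre of its underside, z up. Easily crushed: grip it with at most 20 N (8 to 12 N holds it); it is spoilt when the forces of both fingers on it add up to more than 50 N. Absent in some runs.
- cap1: Loose red terminal cover, a chunky plastic block 36 mm (own x) x 30 mm (own y) x 24 mm tall, 25 g, starting in the tray beside the handle. Origin: centre of its underside. Absent in some runs.
- cap2: Loose black terminal cover, a chunky plastic block 36 mm (own x) x 30 mm (own y) x 24 mm tall, 25 g, starting in the tray beside the handle. Origin: centre of its underside. Absent in some runs.
- cap3: Loose red terminal cover, a chunky plastic block 36 mm (own x) x 30 mm (own y) x 24 mm tall, 25 g, starting in the tray beside the handle. Origin: centre of its underside. Absent in some runs.
- cap4: Loose black terminal cover, a chunky plastic block 36 mm (own x) x 30 mm (own y) x 24 mm tall, 25 g, starting in the tray beside the handle. Origin: centre of its underside. Absent in some runs.

How it is judged (in metres and radians):
On the way, in this order (a step that is already met when the one before it is completed fails the run):
1. the tray is held tipped, spout down, at the cover bay (angle between tray's own z axis and vertical above 0.5 rad and height (world z) of tray above 0.04 m and horizontal distance between tray and cap_bay below 0.2 m), for 0.1 s.
2. all covers are in the cover bay, the tray stands on the bench again, and all packs stand in the cell bay, with the strap still open (z of each of pack1, pack2, pack3, pack4 in the frame of cell_bay below 0.008 m and x of pack1 in the frame of cell_bay between -0.068 and 0.068 m and y of pack1 in the frame of cell_bay between -0.1 and 0.1 m and angle between each of pack1, pack2, pack3, pack4's own z axis and vertical below 0.15 rad and linear speed of each of pack1, pack2, pack3, pack4, tray below 0.03 m/s and x of pack2 in the frame of cell_bay between -0.068 and 0.068 m and y of pack2 in the frame of cell_bay between -0.1 and 0.1 m and x of pack3 in the frame of cell_bay between -0.068 and 0.068 m and y of pack3 in the frame of cell_bay between -0.1 and 0.1 m and x of pack4 in the frame of cell_bay between -0.068 and 0.068 m and y of pack4 in the frame of cell_bay between -0.1 and 0.1 m and z of each of cap1, cap2, cap3, cap4 in the frame of cap_bay below 0.06 m and x of cap1 in the frame of cap_bay between -0.072 and 0.072 m and y of cap1 in the frame of cap_bay between -0.072 and 0.072 m and x of cap2 in the frame of cap_bay between -0.072 and 0.072 m and y of cap2 in the frame of cap_bay between -0.072 and 0.072 m and x of cap3 in the frame of cap_bay between -0.072 and 0.072 m and y of cap3 in the frame of cap_bay between -0.072 and 0.072 m and x of cap4 in the frame of cap_bay between -0.072 and 0.072 m and y of cap4 in the frame of cap_bay between -0.072 and 0.072 m and angle between tray's own z axis and vertical below 0.08 rad and height (world z) of tray below 0.008 m and value of joint strap above 0.7 rad), for 0.2 s.
3. the strap is swung down into its catch (value of joint strap below 0.05 rad), for 0.2 s.
At the end, for the whole second after the job is handed in: Every pack is in the cell bay, right way up (a late knock may rock it: within 0.45 rad, underside within 30 mm of the floor); every cover is in the cover bay; the tray stands level and still on the bench; the strap is down in its catch (joint below 0.05 rad) (z of each of pack1, pack2, pack3, pack4 in the frame of cell_bay below 0.03 m and x of pack1 in the frame of cell_bay between -0.068 and 0.068 m and y of pack1 in the frame of cell_bay between -0.1 and 0.1 m and angle between each of pack1, pack2, pack3, pack4's own z axis and vertical below 0.45 rad and x of pack2 in the frame of cell_bay between -0.068 and 0.068 m and y of pack2 in the frame of cell_bay between -0.1 and 0.1 m and x of pack3 in the frame of cell_bay between -0.068 and 0.068 m and y of pack3 in the frame of cell_bay between -0.1 and 0.1 m and x of pack4 in the frame of cell_bay between -0.068 and 0.068 m and y of pack4 in the frame of cell_bay between -0.1 and 0.1 m and z of each of cap1, cap2, cap3, cap4 in the frame of cap_bay below 0.06 m and x of cap1 in the frame of cap_bay between -0.072 and 0.072 m and y of cap1 in the frame of cap_bay between -0.072 and 0.072 m and x of cap2 in the frame of cap_bay between -0.072 and 0.072 m and y of cap2 in the frame of cap_bay between -0.072 and 0.072 m and x of cap3 in the frame of cap_bay between -0.072 and 0.072 m and y of cap3 in the frame of cap_bay between -0.072 and 0.072 m and x of cap4 in the frame of cap_bay between -0.072 and 0.072 m and y of cap4 in the frame of cap_bay between -0.072 and 0.072 m and angle between tray's own z axis and vertical below 0.08 rad and height (world z) of tray below 0.008 m and linear speed of tray below 0.03 m/s and value of joint strap below 0.05 rad); the robot touches nothing.
It fails at once if a pack is squeezed or pushed too hard: the forces of the fingers on it add up to more than 50 N (contact force between the fingers and pack1 above 50 N or contact force between the fingers and pack2 above 50 N or contact force between the fingers and pack3 above 50 N or contact force between the fingers and pack4 above 50 N).
It fails at once if a pack is let go or dropped with its underside more than 5 cm above the bench ((height (world z) of pack1 above 0.05 m and contact force between anything else and pack1 below 0.05 N) or (height (world z) of pack2 above 0.05 m and contact force between anything else and pack2 below 0.05 N) or (height (world z) of pack3 above 0.05 m and contact force between anything else and pack3 below 0.05 N) or (height (world z) of pack4 above 0.05 m and contact force between anything else and pack4 below 0.05 N)).
It fails at once if the controller, jar or screwdriver is moved more than 3 cm (distance of any of controller, jar, screwdriver from where it was at the start of the episode above 0.03 m).
Of pack1, pack2, pack3, pack4 only 2 to 4 are there at a start; the rules pass over those that are not, and their reading is None.
Of cap1, cap2, cap3, cap4 only 2 to 4 are there at a start; the rules pass over those that are not, and their reading is None.
At some moment in a run one of pack1, pack2, pack3, pack4 may be knocked a few centimetres aside while the robot is not near it.
It also fails if it takes over 210 s, if anything falls off the work surface, if the arm or the gripper's body presses on something with over 40 N, if the wrist force passes 120 N, or if a joint passes its speed limit or range.

## Working session

There is one attempt and no reset: what is moved stays moved. The work goes in short steps, Python scripts to look and compute and a tool call to move; the robot and the scene stay as the last step left them, time stands still between calls to the robot, and variables do not carry over. Pictures are saved under pics/ and viewed, at most 14 in all, crops included, and the job is handed in when it is done.

Besides the shell and the picture viewer there is one more tool, called after ">>>" as name(argument=value, ...) on one line, values as JSON. apply_moves: Moves the arm, as the interface text tells. Its arguments: {"type":"object","properties":{"targets":{"type":"array","items":{"type":"array"}},"squeeze":{"type":"number"}},"required":["targets"]}

```bash
ls; mkdir -p pics; cat > h.py <<'E'
import numpy as np, cv2
from rig import ctrl, capture, camera_info
def K(name):
    c=camera_info(name); f=200/np.tan(np.radians(c['vfov'])/2)
    return f,c['cx'],c['cy'],np.array(c['extrinsics'],float)
def cloud(name,d):
    f,cx,cy,T=K(name); v,u=np.mgrid[0:400,0:640]
    P=np.stack([(u-cx)/f*d,(v-cy)/f*d,d,np.ones_like(d)],-1)@T.T
    P=P[...,:3]; P[d==0]=np.nan; return P
def grab(name,png=None):
    im,d=capture(name)
    if png: cv2.imwrite('pics/'+png,im)
    return im,cloud(name,d)
E
python3 - <<'E'
from h import *
for n in ('scene','top'):
    im,P=grab(n,n+'0.png'); np.savez(n+'0.npz',im=im,P=P); print(n,camera_info(n))
print(ctrl.sense())
E
```

```text
pics
scene {'vfov': 54.38220516536025, 'cx': 316.9619191736977, 'cy': 196.71062499959618, 'extrinsics': array([[ 2.09883947e-01,  8.11047258e-01, -5.46032118e-01,
         1.10241322e+03],
       [ 9.77701675e-01, -1.78063427e-01,  1.11323181e-01,
        -7.43238891e+01],
       [-6.93998963e-03, -5.57221465e-01, -8.30334918e-01,
         8.68986483e+02],
       [ 0.00000000e+00,  0.00000000e+00,  0.00000000e+00,
         1.00000000e+00]])}
top {'vfov': 54.876774528278524, 'cx': 321.18731835868437, 'cy': 193.8488240281394, 'extrinsics': array([[ 2.42047299e-02, -9.85581501e-01,  1.67461150e-01,
         3.77163598e+02],
       [-9.99704710e-01, -2.35023939e-02,  6.17491192e-03,
         2.85152105e+01],
       [-2.15014104e-03, -1.67561162e-01, -9.85859338e-01,
         1.29666791e+03],
       [ 0.00000000e+00,  0.00000000e+00,  0.00000000e+00,
         1.00000000e+00]])}
{'time_s': 0.1, 'joints': array([ 9.90590619e-01,  3.13400578e-01,  1.49832076e+00,  2.57037260e-05,
        1.33104584e+00, -2.23406048e-01]), 'dq': array([-1.38557187e-03, -7.04238220e-04, -2.48111895e-03,  7.60983252e-04,
        6.36621450e-05,  1.81652106e-03]), 'tau': array([ 2.10432874e-03, -4.12901759e+01, -2.60142195e+01, -2.58838818e-04,
        3.09989300e-03, -3.55287068e-05]), 'eef_pos': array([183.25266656, 491.73968336, 230.80416413]), 'ee_rot': array([-2.41155507e-04,  1.77458008e-01,  9.84128198e-01, -5.35608970e-04]), 'force': array([-0.30278822, -0.50994937,  0.31423891]), 'wrist_torque': array([ 0.02462066, -0.00410489, -0.00161903]), 'grip_force': 0.0, 'grip_width': 1.001397713883195}
```

View pics/scene0.png

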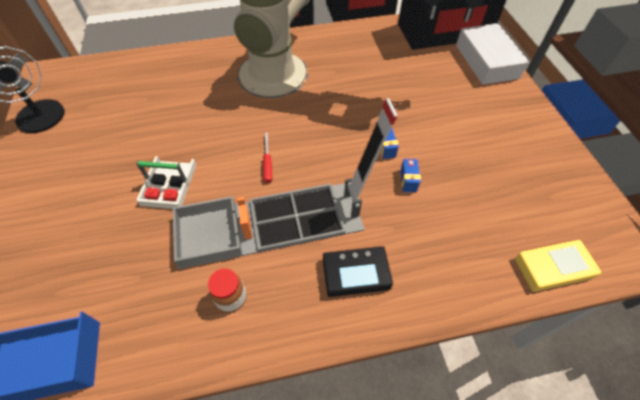

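View pics/top0.png

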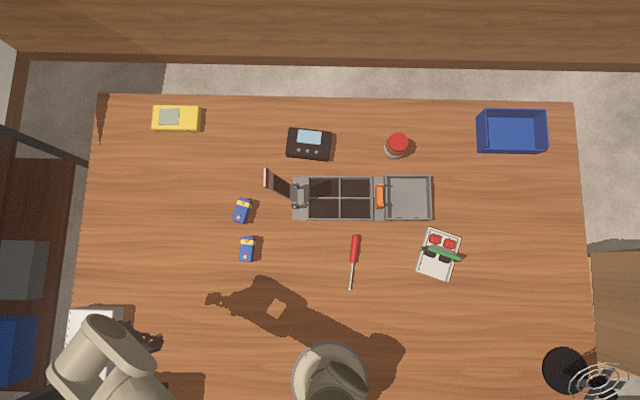

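Scene view: carrier along world y (cover bay at scene (207,230), strap upright at (375,140)), tray with four covers at (165,185), two packs at (390,147) and (411,175). The top view shows the same: packs at (243,211) and (247,249), tray at (439,254), cell bay at (340,198), cover bay at (408,198).

```bash
cat > m.py <<'E'
from h import *
def packs(im,P,hmin=40,box=None):
    h=cv2.cvtColor(im,cv2.COLOR_BGR2HSV)
    H,S,V=h[...,0],h[...,1],h[...,2]
    m=(((H>100)&(H<130)&(S>110))|((H>18)&(H<35)&(S>90)))&(P[...,2]>hmin)&(P[...,2]<120)&(abs(P[...,0]-450)<350)
    n,l,st,c=cv2.connectedComponentsWithStats(m.astype(np.uint8))
    for i in range(1,n):
        if st[i,4]<25: continue
        Q=P[l==i]; r=cv2.minAreaRect(Q[:,:2].astype(np.float32))
        print('pack',st[i,4],c[i].round(),'mean',Q.mean(0).round(1),'zmed',np.median(Q[:,2]).round(1),'rect',np.round(r[0],1),np.round(r[1],1),round(r[2],1))
E
python3 - <<'E'
from m import *
for n in ('top','scene'):
    z=np.load(n+'0.npz'); im,P=z['im'],z['P']; print(n); packs(im,P)
    h=cv2.cvtColor(im,cv2.COLOR_BGR2HSV); H,S,V=h[...,0],h[...,1],h[...,2]
    def rect(tag,m):
        Q=P[m&np.isfinite(P[...,2])]
        if len(Q)<5: print(tag,len(Q)); return
        r=cv2.minAreaRect(Q[:,:2].astype(np.float32)); print(tag,len(Q),Q.mean(0).round(1),np.round(r[0],1),np.round(r[1],1),round(r[2],1),'z',np.percentile(Q[:,2],[5,95]).round())
    near=(P[...,0]>200)&(P[...,0]<700)&(P[...,1]>-400)&(P[...,1]<450)
    rect('green',near&(H>45)&(H<80)&(S>90)&(P[...,2]>60))
    white=near&(S<50)&(V>150)&(P[...,1]<-150)&(P[...,0]<480)
    rect('white',white&(P[...,2]<45)); rect('white rim',white&(P[...,2]>20)&(P[...,2]<36))
    rect('orange',near&(H>5)&(H<18)&(S>180)&(P[...,2]>60))
    red=near&((H<6)|(H>172))&(S>140)
    rect('strapend',red&(P[...,2]>250)); rect('jar',red&(P[...,2]>70)&(P[...,2]<110)&(P[...,1]<0))
    rect('screw',red&(P[...,2]<50)&(P[...,1]>-130))
    rect('coverrim',near&(S<70)&(P[...,2]>40)&(P[...,2]<52)&(P[...,1]<-60)&(P[...,0]>440))
    rect('cellrim',near&(S<70)&(P[...,2]>12)&(P[...,2]<26)&(P[...,0]>440)&(P[...,0]<640)&(P[...,1]>-90)&(P[...,1]<120)&(V>70))
z=np.load('top0.npz'); a=z['im'][160:300,220:470]
b=np.load('scene0.npz')['im'][90:270,130:430]
cv2.imwrite('pics/c0.png',np.vstack([cv2.resize(a,(700,392),interpolation=2)]))
cv2.imwrite('pics/c1.png',cv2.resize(b,(780,468),interpolation=2))
E
```

```text
top
pack 128 [520. 147.] mean [ 761.2 -621.8   54.5] zmed 51.1 rect [ 757.6 -606.4] [ 41.7 204. ] 12.1
pack 129 [241. 206.] mean [541.8 297.   47.9] zmed 48.0 rect [530.6 296.4] [42.6 75.2] 79.6
pack 76 [247. 240.] mean [431.5 270.8  48.1] zmed 48.3 rect [432.4 271.5] [39.2 22. ] 86.1
pack 46 [245. 256.] mean [381.1 275.6  48.1] zmed 48.3 rect [381.6 276. ] [36.5 28.3] 85.3
green 109 [ 403.4 -349.7   92. ] [ 404.1 -348.2] [99.6  9.6] 72.5 z [86. 97.]
white 920 [ 385.9 -341.6    8.9] [ 404.7 -349.1] [111.4 150.3] 72.1 z [ 1. 28.]
white rim 156 [ 404.7 -337.7   26.2] [ 405.4 -349.3] [111.4 148.9] 72.4 z [21. 32.]
orange 2
strapend 36 [578.1 175.1 335.5] [579.1 175. ] [ 5.4 47.7] 87.6 z [330. 342.]
jar 0
screw 197 [416.1 -75.7  23.2] [415.6 -76.2] [23.2 88.5] 83.8 z [16. 29.]
coverrim 258 [ 583.3 -250.9   45.1] [ 587.3 -250.4] [147.6 150.5] 1.3 z [40. 49.]
cellrim 314 [556.6  11.2  17.3] [574.   14.4] [130.5 205. ] 0.7 z [13. 22.]
scene
pack 48 [390. 136.] mean [403.4 282.2  48. ] zmed 48.2 rect [398.5 279.4] [24.5 31.4] 87.0
pack 46 [390. 143.] mean [428.1 272.4  47.8] zmed 47.9 rect [
[... 424 characters left out ...]
 -543.7   55.9] zmed 49.9 rect [ 758.5 -584.9] [186.5  41.4] 76.5
green 152 [ 404.2 -354.1   90.2] [ 405.4 -348.4] [101.4  10.9] 71.1 z [83. 94.]
white 658 [ 397.9 -334.1   13. ] [ 403.6 -348. ] [111.  152.7] 71.9 z [ 2. 28.]
white rim 208 [ 419.5 -334.4   25.2] [ 405.6 -347.7] [111.1 149.3] 73.2 z [21. 29.]
orange 42 [ 598.3 -150.6   74.5] [ 589.  -151.9] [68.9 11.8] 3.9 z [62. 84.]
strapend 104 [586.2 175.  330.3] [581.5 176.5] [50.5  7.9] 3.1 z [324. 337.]
jar 0
screw 235 [423.6 -75.7  21.9] [416.8 -75. ] [22.3 88.9] 81.8 z [13. 27.]
coverrim 561 [ 596.5 -252.3   44.2] [ 587.1 -249.9] [153.4 150.6] 0.9 z [41. 47.]
cellrim 487 [561.7  11.4  16.1] [573.6  11.8] [132.9 201.5] 0.1 z [13. 20.]
```

View pics/c1.png

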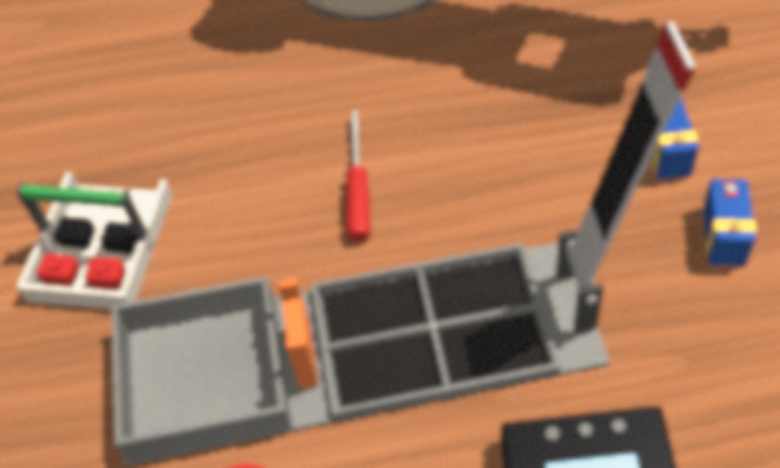

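The crop shows the tray's open side faces the robot: wall-less between posts at (67,180) and (165,185). The strap leans away, and both packs are clear at (678,150) and (730,220). I'll move over the tray first.

>>> apply_moves(targets=[[84, [217, -392, 20], [0, 0, -45]], [84, [217, -392, 20], [0, 0, -45]], [84, [217, -392, 20], [0, 0, -45]], [84, [217, -392, 20], [0, 0, -45]], [84, [217, -392, 20], [0, 0, -45]], [84, [217, -392, 20], [0, 0, -45]], [84, [217, -392, 20], [0, 0, -45]], [84, [217, -392, 20], [0, 0, -45]], [84, [221, -840, -50], [0, 0, -87.6]], [84, [221, -840, -50], [0, 0, -87.6]], [84, [221, -840, -50], [0, 0, -87.6]], [84, [221, -840, -50], [0, 0, -87.6]], [84, [221, -840, -50], [0, 0, -87.6]], [84, [221, -840, -50], [0, 0, -87.6]], [84, [221, -840, -50], [0, 0, -87.6]], [84, [221, -840, -50], [0, 0, -87.6]], [84, [221, -840, -50], [0, 0, -87.6]], [84, [221, -840, -50], [0, 0, -87.6]], [84, [221, -840, -50], [0, 0, -87.6]], [84, [221, -840, -50], [0, 0, -87.6]]])

```text
time_s: 2.1
eef_pos: [404.0, -348.2, 180.5]
ee_rot: [-0.001, 0.81, 0.587, 0.0]
force: [0.9, -0.0, -1.3]
grip_width: 0.984
grip_force: 0.0
```

```bash
python3 - <<'E'
from h import *
s=ctrl.sense(); print(s['time_s'],s['eef_pos'].round(1),s['ee_rot'].round(4),s['joints'].round(2))
im,P=grab('scene'); im2,P2=grab('top')
for n,I,Q in(('scene',im,P),('top',im2,P2)):
    np.savez(n+'1.npz',im=I,P=Q)
    for nm,lo,hi in (('p1',(480,240),(600,345)),('p2',(340,220),(475,330))):
        m=(Q[...,2]>42)&(Q[...,2]<56)&(Q[...,0]>lo[0])&(Q[...,0]<hi[0])&(Q[...,1]>lo[1])&(Q[...,1]<hi[1])
        r=cv2.minAreaRect(Q[m][:,:2].astype(np.float32)); print(n,nm,m.sum(),Q[m].mean(0).round(1),np.round(r[0],1),np.round(r[1],1),round(r[2],1))
    h=cv2.cvtColor(I,cv2.COLOR_BGR2HSV); H,S,V=h[...,0],h[...,1],h[...,2]
    m=((H<6)|(H>172))&(S>140)&(Q[...,2]>80)&(Q[...,2]<110)&(Q[...,0]>620); print('jar',Q[m].mean(0),m.sum())
    # carrier top surfaces
    for nm,zl,zh,xl,xh,yl,yh in (('cov',40,50,480,690,-340,-165),('cell',13,23,490,680,-148,84)):
        m=(S<90)&(Q[...,2]>zl)&(Q[...,2]<zh)&(Q[...,0]>xl)&(Q[...,0]<xh)&(Q[...,1]>yl)&(Q[...,1]<yh)
        r=cv2.minAreaRect(Q[m][:,:2].astype(np.float32)); print(n,nm,m.sum(),np.round(r[0],1),np.round(r[1],1),round(r[2],2))
    np.set_printoptions(suppress=True)
    for x in (560,605):   # height profile along y
        m=abs(Q[...,0]-x)<6
        pts=Q[m]; pts=pts[(pts[:,1]>-345)&(pts[:,1]<140)]; b=np.arange(-345,140,5)
        i=np.digitize(pts[:,1],b); print(x,[(int(b[k-1]),int(np.median(pts[i==k,2]))) for k in range(1,len(b)) if (i==k).any() and np.median(pts[i==k,2])>9])
    m=(abs(Q[...,1]+25-60)<25); pts=Q[m]; pts=pts[(pts[:,0]>480)&(pts[:,0]<690)]; b=np.arange(480,690,4); i=np.digitize(pts[:,0],b)
    print('x',[(int(b[k-1]),int(np.median(pts[i==k,2]))) for k in range(1,len(b)) if (i==k).any() and np.median(pts[i==k,2])>9])
E
```

```text
2.1 [ 404.  -348.2  180.5] [-9.000e-04  8.096e-01  5.870e-01  1.000e-04] [-0.93  0.38  1.55  0.    1.22 -0.62]
scene p1 368 [534.4 296.5  47.5] [531.7 298.1] [41.3 81. ] 74.8
scene p2 201 [421.8 276.2  47.3] [408.5 274.5] [41.3 77.6] 87.3
jar [ 763.23205848 -208.45095559   93.98132695] 712
scene cov 598 [ 587.  -249.8] [153.3 150.4] 0.92
scene cell 857 [583.2 -25.1] [152.2 219.4] 0.98
560 [(-325, 40), (-180, 44), (-165, 68), (-160, 73), (-155, 68), (-150, 70), (-145, 14), (-135, 17), (-30, 12), (-25, 14), (80, 17), (115, 72), (120, 78), (125, 103), (130, 129)]
605 [(-325, 43), (-320, 23), (-180, 45), (-175, 16), (-165, 33), (-160, 64), (-155, 64), (-150, 64), (-145, 13), (-135, 18), (-30, 12), (-25, 13), (80, 17), (115, 73), (120, 81), (125, 98), (130, 124)]
x [(504, 16), (508, 14), (576, 15), (580, 14), (648, 17), (652, 17)]
top p1 301 [531.2 296.8  48. ] [531.7 297.1] [41.1 79.7] 75.9
top p2 314 [406.2 273.   48.1] [406.6 272.9] [40.9 79.7] 86.2
jar [ 758.83751884 -208.54450922   95.15700806] 290
top cov 302 [ 589.  -250.4] [151.1 151.1] 1.35
top cell 516 [584.5 -31.2] [147.7 230.5] 1.38
560 [(-330, 42), (-325, 31), (-290, 9), (-180, 41), (-165, 88), (-160, 84), (-155, 85), (-150, 61), (-145, 30), (-135, 17), (-125, 9), (-50, 10), (-30, 17), (-25, 17), (75, 15), (80, 19), (110, 38), (115, 74), (120, 87), (125, 109), (130, 132)]
605 [(-325, 37), (-320, 10), (-285, 9), (-180, 35), (-165, 66), (-160, 66), (-155, 64), (-150, 66), (-145, 44), (-135, 16), (-80, 9), (-60, 9), (-30, 16), (-15, 10), (55, 9), (80, 18), (110, 9), (115, 65), (120, 78), (125, 108), (130, 134)]
x [(508, 17), (512, 17), (580, 11), (584, 14), (652, 13), (656, 17)]
```

>>> apply_moves(targets=[[60, [0.5, 0, -40], [0, 0, 0]], [60, [0.5, 0, -80], [0, 0, 0]], [60, [0.5, 0, -105], [0, 0, 0]], [60, [0.5, 0, -115], [0, 0, 0]], [60, [0.5, 0, -115], [0, 0, 0]], [8, [0.5, 0, -115], [0, 0, 0]], [8, [0.5, 0, -115], [0, 0, 0]], [8, [0.5, 0, -115], [0, 0, 0]], [8, [0.5, 0, -115], [0, 0, 0]], [8, [0.5, 0, -115], [0, 0, 0]], [8, [0.5, 0, -115], [0, 0, 0]], [8, [0.5, 0, -115], [0, 0, 0]], [8, [0.5, 0, -115], [0, 0, 0]], [8, [0.5, 0, -115], [0, 0, 0]]], squeeze=70)

```text
time_s: 3.6
eef_pos: [405.1, -348.3, 67.4]
ee_rot: [0.001, 0.809, 0.587, -0.0]
force: [-1.8, 1.7, 7.5]
grip_width: 0.127
grip_force: 69.0
```

>>> apply_moves(targets=[[8, [0, 0, 10], [0, 0, 0]], [8, [0, 0, 30], [0, 0, 0]], [8, [0, 0, 60], [0, 0, 0]], [8, [0, 0, 90], [0, 0, 0]], [8, [0, 0, 115], [0, 0, 0]], [8, [0, 0, 130], [0, 0, -2]], [8, [15, -2, 134], [0, 0, -6]], [8, [30, -4, 134], [0, 0, -12]], [8, [50, -7, 134], [0, 0, -18]], [8, [70, -10, 134], [0, 0, -25]], [8, [90, -13, 134], [0, 0, -32]], [8, [110, -16, 134], [0, 0, -39]], [8, [130, -19, 134], [0, 0, -46]], [8, [145, -22, 134], [0, 0, -53]], [8, [160, -24, 134], [0, 0, -60]], [8, [172, -26, 134], [0, 0, -66]], [8, [180, -27, 134], [0, 0, -70]], [8, [183, -27, 134], [0, 0, -71]], [8, [183, -27, 134], [0, 0, -71]], [8, [183, -27, 134], [0, 0, -71]]])

```text
time_s: 5.6
eef_pos: [587.5, -375.0, 200.4]
ee_rot: [-0.0, 1.0, 0.009, -0.0]
force: [-0.0, -0.5, -3.5]
grip_width: 0.126
grip_force: 68.5
```

```bash
python3 - <<'E'
from h import *
im,P=grab('scene'); im2,_=grab('top')
a=cv2.resize(im[100:320,100:400],(600,440)); cv2.imwrite('pics/c2.png',a)
s=ctrl.sense(); print(s['joints'].round(2),s['eef_pos'],s['force'])
h=cv2.cvtColor(im,cv2.COLOR_BGR2HSV); H,S,V=h[...,0],h[...,1],h[...,2]
Q=P; m=(S<50)&(V>140)&(Q[...,2]>120)&(Q[...,2]<175)&(Q[...,1]<-250)&(Q[...,0]<700)&(Q[...,0]>500)
r=cv2.minAreaRect(Q[m][:,:2].astype(np.float32)); print(m.sum(),r,Q[m][:,2].min())
E
```

```text
[-0.74  0.73  0.92 -0.    1.49  0.82] [ 587.52606835 -375.08339552  200.49370418] [ 0.29392741 -0.04860192 -3.58457498]
1877 ((587.6580810546875, -375.2940368652344), (114.61843872070312, 149.04673767089844), 1.182593584060669) 131.5390843507813
```

View pics/c2.png

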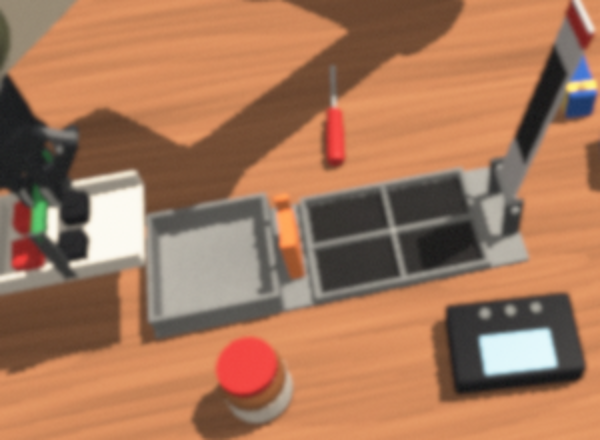

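Tray is held level with its spout towards the cover bay (edge at (140,220)), covers aboard. Pouring.

>>> apply_moves(targets=[[8, [0, 5, -25], [0, 0, 0]], [8, [0, 12, -50], [0, 0, 0]], [8, [0, 15, -62], [0, 0, 0]], [8, [0, 20, -59], [-4, 0, 0]], [8, [0, 25, -56], [-8, 0, 0]], [8, [0, 31, -53], [-12, 0, 0]], [8, [0, 36, -50], [-16, 0, 0]], [8, [0, 43, -49], [-20, 0, 0]], [8, [0, 49, -49], [-24, 0, 0]], [8, [0, 55, -49], [-28, 0, 0]], [8, [0, 62, -50], [-32, 0, 0]], [8, [0, 69, -51], [-36, 0, 0]], [8, [0, 76, -53], [-40, 0, 0]], [8, [0, 82, -54], [-43, 0, 0]], [8, [0, 86, -56], [-46, 0, 0]], [8, [0, 90, -57], [-48, 0, 0]], [8, [0, 93, -58], [-50, 0, 0]], [8, [0, 93, -58], [-50, 0, 0]], [8, [0, 93, -58], [-50, 0, 0]], [8, [0, 93, -58], [-50, 0, 0]]])

```text
time_s: 7.7
eef_pos: [588.1, -282.6, 143.0]
ee_rot: [0.422, 0.906, 0.007, -0.003]
force: [0.1, -0.4, -2.1]
grip_width: 0.124
grip_force: 68.9
```

```bash
python3 - <<'E'
from h import *
im,P=grab('scene'); im2,_=grab('top')
cv2.imwrite('pics/c3.png',np.hstack([cv2.resize(im[100:320,130:330],(400,440)),cv2.resize(im2[130:300,360:500],(362,440))]))
s=ctrl.sense(); print(s['joints'].round(2),s['eef_pos'],s['force'])
E
```

```text
[-0.34  0.65  1.48 -1.05  0.98  1.83] [ 587.89833074 -282.53295799  142.78146012] [ 0.2772836   0.44486137 -1.2258962 ]
```

View pics/c3.png

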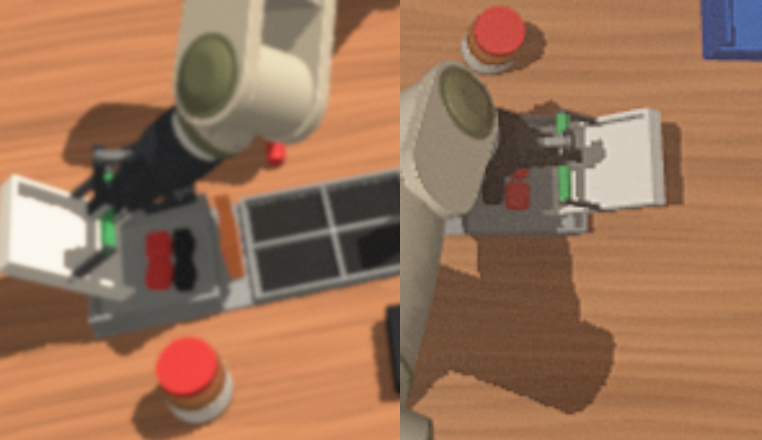

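All four covers lie in the cover bay (left half, about (170,260)); tray is empty. Returning the tray.

>>> apply_moves(targets=[[8, [0, -5, 20], [0, 0, 0]], [8, [0, -10, 45], [6, 0, 0]], [8, [0, -20, 58], [13, 0, 0]], [8, [0, -35, 58], [20, 0, 0]], [8, [0, -50, 58], [27, 0, 0]], [8, [0, -65, 58], [34, 0, 0]], [8, [0, -80, 58], [41, 0, 0]], [8, [0, -93, 58], [48, 0, 0]], [8, [0, -93, 58], [50, 0, 0]], [8, [-20, -90, 58], [50, 0, 0]], [8, [-60, -83, 58], [50, 0, 0]], [8, [-100, -77, 58], [50, 0, 0]], [8, [-140, -72, 58], [50, 0, 0]], [8, [-170, -68, 58], [50, 0, 0]], [8, [-183, -66, 58], [50, 0, 0]], [8, [-183, -66, 58], [50, 0, 0]]])

```text
time_s: 9.4
eef_pos: [403.6, -348.3, 201.1]
ee_rot: [0.0, 1.0, 0.008, 0.0]
force: [0.3, -0.5, -2.4]
grip_width: 0.126
grip_force: 68.9
```

>>> apply_moves(targets=[[8, [0, 0, -20], [0, 0, 8]], [8, [0, 0, -45], [0, 0, 16]], [8, [0, 0, -70], [0, 0, 24]], [8, [0, 0, -90], [0, 0, 32]], [8, [0, 0, -105], [0, 0, 40]], [8, [0, 0, -115], [0, 0, 48]], [8, [0, 0, -121], [0, 0, 56]], [8, [0, 0, -125], [0, 0, 60]], [8, [0, 0, -128], [0, 0, 60]], [8, [0, 0, -130], [0, 0, 60]], [8, [0, 0, -130], [0, 0, 60]]])

```text
time_s: 10.5
eef_pos: [405.1, -348.1, 70.2]
ee_rot: [-0.0, 0.862, 0.507, -0.0]
force: [-0.7, 0.3, -2.1]
grip_width: 0.125
grip_force: 68.9
```

>>> apply_moves(targets=[[8, [0, 0, -1], [0, 0, 0]], [8, [0, 0, -2], [0, 0, 0]], [8, [0, 0, -3], [0, 0, 0]], [8, [0, 0, -3.5], [0, 0, 0]], [8, [0, 0, -3.5], [0, 0, 0]]])

```text
time_s: 11.0
eef_pos: [404.9, -348.1, 67.4]
ee_rot: [0.0, 0.862, 0.507, 0.0]
force: [-2.3, 2.3, 3.7]
grip_width: 0.127
grip_force: 69.8
```

>>> apply_moves(targets=[[40, [0, 0, 0], [0, 0, 0]], [60, [0, 0, 0], [0, 0, 0]], [60, [0, 0, 0], [0, 0, 0]], [60, [0, 0, 0], [0, 0, 0]], [60, [0, 0, 0], [0, 0, 0]], [60, [0, 0, 20], [0, 0, 0]], [60, [0, 0, 60], [0, 0, 0]], [60, [0, 0, 110], [0, 0, 0]], [60, [0, 0, 160], [0, 0, 0]], [60, [0, 60, 190], [0, 0, 0]], [60, [0, 110, 190], [0, 0, 0]], [60, [0, 160, 190], [0, 0, 0]], [60, [0, 210, 190], [0, 0, 0]], [60, [0, 250, 190], [0, 0, 0]], [60, [0, 250, 190], [0, 0, 0]]], squeeze=20)

```text
time_s: 12.5
eef_pos: [404.4, -94.0, 257.2]
ee_rot: [-0.0, 0.861, 0.509, 0.0]
force: [0.8, 0.2, -0.1]
grip_width: 0.704
grip_force: 0.0
```

```bash
cat > p.py <<'E'
from h import *
def look(regs):
  for n in ('scene','top'):
    im,Q=grab(n); np.savez(n+'_l.npz',im=im,P=Q)
    for nm,(xl,xh,yl,yh,zl,zh) in regs.items():
        m=(Q[...,2]>zl)&(Q[...,2]<zh)&(Q[...,0]>xl)&(Q[...,0]<xh)&(Q[...,1]>yl)&(Q[...,1]<yh)
        if m.sum()<5: print(n,nm,m.sum()); continue
        r=cv2.minAreaRect(Q[m][:,:2].astype(np.float32)); print(n,nm,m.sum(),'z',np.median(Q[m][:,2]).round(1),np.round(r[0],1),np.round(r[1],1),round(r[2],1))
E
python3 - <<'E'
from p import *
look({'p1':(480,640,220,400,42,56),'p2':(300,475,180,400,42,56),'trayrim':(300,500,-450,-250,20,32)})
print(ctrl.sense()['eef_pos'])
E
```

```text
scene p1 371 z 47.5 [532.5 297.5] [40.6 80.4] 75.8
scene p2 199 z 47.5 [408.9 273.8] [41.2 75.9] 87.3
scene trayrim 389 z 25.1 [ 404.8 -349.5] [114.4 152.1] 61.2
top p1 300 z 48.4 [531.5 297.5] [41.6 79.1] 73.9
top p2 312 z 48.1 [406.7 273.3] [41.  79.8] 85.8
top trayrim 196 z 26.5 [ 407.9 -350.4] [111.1 149.1] 61.1
[404.95247377 -97.20628655 257.09112513]
```

>>> apply_moves(targets=[[75, [2, 45, -5], [0, 0, 8.5]], [75, [2, 90, -15], [0, 0, 17]], [75, [2, 135, -25], [0, 0, 25.5]], [75, [2, 180, -35], [0, 0, 34]], [75, [2, 225, -45], [0, 0, 42.5]], [75, [2, 270, -55], [0, 0, 51]], [75, [2, 315, -65], [0, 0, 59.5]], [75, [2, 350, -75], [0, 0, 68]], [75, [2, 371, -90], [0, 0, 76.5]], [75, [2, 371, -100], [0, 0, 85]], [75, [2, 371, -110], [0, 0, 93.5]], [75, [2, 371, -120], [0, 0, 102]], [75, [2, 371, -130], [0, 0, 110.5]], [75, [2, 371, -135], [0, 0, 115]], [75, [2, 371, -135], [0, 0, 115]], [75, [2, 371, -135], [0, 0, 115]]], squeeze=20)

```text
time_s: 14.2
eef_pos: [407.7, 272.3, 121.8]
ee_rot: [-0.0, 0.037, 0.999, -0.0]
force: [0.4, 0.1, -0.8]
grip_width: 0.88
grip_force: 0.0
```

```bash
python3 - <<'E'
from p import *
look({'p1':(480,640,220,400,42,56),'p2':(300,475,180,400,42,56)})
s=ctrl.sense();print(s['eef_pos'],s['ee_rot'],s['joints'].round(2))
E
```

```text
scene p1 367 z 47.4 [532.6 297.1] [39.8 80.4] 75.3
scene p2 200 z 47.6 [407.  274.5] [40.4 81.4] 84.4
top p1 271 z 48.1 [532.7 297.5] [41.8 77.5] 76.0
top p2 17 z 47.9 [419.2 253.6] [48.1  6.9] 6.3
[407.50623527 272.60700118 122.04299793] [2.87568734e-04 3.64682207e-02 9.99334769e-01 7.06135135e-05] [ 0.35  0.36  1.75 -0.    1.04 -1.15]
```

>>> apply_moves(targets=[[75, [0, 1, -40], [0, 0, 0]], [75, [0, 1, -75], [0, 0, 0]], [75, [0, 1, -95], [0, 0, 0]], [75, [0, 1, -104], [0, 0, 0]], [75, [0, 1, -108], [0, 0, 0]], [75, [0, 1, -108], [0, 0, 0]], [50, [0, 1, -108], [0, 0, 0]], [46, [0, 1, -108], [0, 0, 0]], [43, [0, 1, -108], [0, 0, 0]], [40, [0, 1, -108], [0, 0, 0]], [38, [0, 1, -108], [0, 0, 0]], [37, [0, 1, -108], [0, 0, 0]], [37, [0, 1, -108], [0, 0, 0]], [37, [0, 1, -108], [0, 0, 0]]], squeeze=10)

```text
time_s: 15.7
eef_pos: [407.4, 274.3, 14.4]
ee_rot: [0.001, 0.035, 0.999, 0.0]
force: [0.1, 3.2, 6.1]
grip_width: 0.461
grip_force: 20.6
```

>>> apply_moves(targets=[[39, [0, 1, 0], [0, 0, 0]], [39, [0, 1, 0], [0, 0, 0]]], squeeze=8)

```text
time_s: 15.9
eef_pos: [407.4, 274.6, 14.4]
ee_rot: [0.001, 0.035, 0.999, -0.0]
force: [-0.1, -2.8, 8.0]
grip_width: 0.468
grip_force: 20.9
```

>>> apply_moves(targets=[[39.8, [0, 1, 0], [0, 0, 0]], [39.8, [0, 1, 0], [0, 0, 0]]], squeeze=8)

```text
time_s: 16.1
eef_pos: [407.4, 275.4, 14.4]
ee_rot: [0.0, 0.035, 0.999, -0.001]
force: [0.1, -6.0, 9.3]
grip_width: 0.468
grip_force: 13.2
```

>>> apply_moves(targets=[[39.6, [0, 0, 0], [0, 0, 0]], [39.6, [0, 0, 3], [0, 0, 0]], [39.6, [0, 0, 8], [0, 0, 0]], [39.6, [0, 0, 15], [0, 0, 0]], [39.6, [0, 0, 20], [0, 0, 0]], [39.6, [0, 0, 20], [0, 0, 0]]])

```text
time_s: 16.7
eef_pos: [407.2, 276.1, 34.6]
ee_rot: [0.001, 0.035, 0.999, 0.0]
force: [-0.7, -0.3, -2.9]
grip_width: 0.463
grip_force: 12.6
```

>>> apply_moves(targets=[[39.6, [0, 0, 8], [0, 0, 0]], [39.6, [2, -10, 15], [0, 0, -2]], [39.6, [8, -35, 15], [0, 0, -7]], [39.6, [14, -65, 15], [0, 0, -13]], [39.6, [20, -95, 15], [0, 0, -19]], [39.6, [27, -125, 15], [0, 0, -25]], [39.6, [33, -155, 15], [0, 0, -31]], [39.6, [40, -180, 15], [0, 0, -37]], [39.6, [55, -205, 15], [0, 0, -43]], [39.6, [70, -230, 15], [0, 0, -49]], [39.6, [85, -255, 15], [0, 0, -55]], [39.6, [100, -280, 15], [0, 0, -61]], [39.6, [115, -305, 15], [0, 0, -67]], [39.6, [127, -325, 15], [0, 0, -73]], [39.6, [135, -342, 15], [0, 0, -79]], [39.6, [139, -352, 15], [0, 0, -83]], [39.6, [141, -356, 15], [0, 0, -85]], [39.6, [141, -356, 15], [0, 0, -85]], [39.6, [141, -356, 15], [0, 0, -85]]])

```text
time_s: 18.6
eef_pos: [547.5, -79.8, 48.9]
ee_rot: [-0.0, 0.701, 0.713, -0.0]
force: [0.1, -0.4, -2.8]
grip_width: 0.469
grip_force: 12.8
```

```bash
python3 - <<'E'
from p import *
look({'p1':(480,640,220,400,42,56),'p2':(470,640,-160,0,70,95)})
im=np.load('scene_l.npz')['im']; cv2.imwrite('pics/c4.png',cv2.resize(im[120:300,160:440],(700,450)))
E
```

```text
scene p1 372 z 47.6 [532.2 297.6] [40.4 80.2] 75.7
scene p2 412 z 82.1 [ 561.2 -108.3] [ 72.6 148.4] 28.2
top p1 300 z 48.4 [531.4 296.9] [41.7 79.3] 77.7
top p2 1
```

View pics/c4.png

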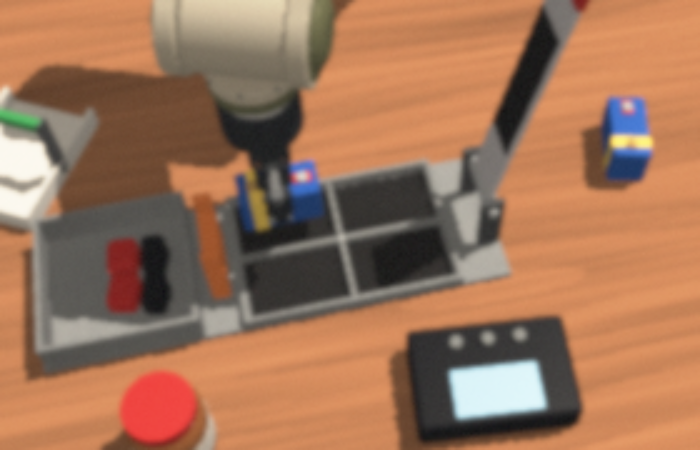

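Pack hangs level over the near −y compartment at (280,200), aligned with the bay. Lowering.

>>> apply_moves(targets=[[39.6, [1, 0, -8], [0, 0, 0]], [39.6, [1, 0, -15], [0, 0, 0]], [39.6, [1, 0, -21], [0, 0, 0]], [39.6, [1, 0, -24], [0, 0, 0]], [39.6, [1, 0, -26], [0, 0, 0]], [39.6, [1, 0, -27.5], [0, 0, 0]], [39.6, [1, 0, -28.5], [0, 0, 0]], [39.6, [1, 0, -28.5], [0, 0, 0]]])

```text
time_s: 19.5
eef_pos: [549.0, -80.1, 20.5]
ee_rot: [0.0, 0.701, 0.713, 0.0]
force: [-0.1, -0.9, -2.8]
grip_width: 0.463
grip_force: 12.8
```

>>> apply_moves(targets=[[39.6, [0, 0, -0.5], [0, 0, 0]], [39.6, [0, 0, -1], [0, 0, 0]], [39.6, [0, 0, -1], [0, 0, 0]]])

```text
time_s: 19.8
eef_pos: [549.0, -80.1, 20.4]
ee_rot: [0.0, 0.701, 0.713, 0.0]
force: [-4.9, 2.2, 9.5]
grip_width: 0.469
grip_force: 14.3
```

Contact. Release and rise.

>>> apply_moves(targets=[[42, [0, 0, 0], [0, 0, 0]], [50, [0, 0, 0], [0, 0, 0]], [58, [0, 0, 0], [0, 0, 0]], [58, [0, 0, 0], [0, 0, 0]], [58, [0, 0, 10], [0, 0, 0]], [58, [0, 0, 30], [0, 0, 0]], [58, [0, 0, 60], [0, 0, 0]], [58, [-20, 10, 90], [0, 0, 8]], [58, [-50, 30, 110], [0, 0, 16]], [58, [-90, 60, 120], [0, 0, 24]], [58, [-130, 90, 120], [0, 0, 32]], [58, [-140, 130, 120], [0, 0, 40]], [58, [-140, 180, 120], [0, 0, 48]], [58, [-140, 220, 120], [0, 0, 56]], [58, [-140, 220, 120], [0, 0, 64]], [58, [-140, 220, 120], [0, 0, 70]], [58, [-140, 220, 120], [0, 0, 74]]])

```text
time_s: 21.5
eef_pos: [408.9, 140.3, 140.0]
ee_rot: [0.0, 0.128, 0.992, 0.0]
force: [-0.7, 0.8, -0.8]
grip_width: 0.683
grip_force: 0.0
```

```bash
python3 - <<'E'
from p import *
look({'p1':(480,640,200,400,42,56),'p2':(480,582,-145,-10,47,60)})
s=ctrl.sense();print(s['eef_pos'],s['ee_rot'],s['joints'].round(2))
E
```

```text
scene p1 367 z 47.6 [532.7 297.6] [40.8 80.7] 75.7
scene p2 462 z 53.6 [551.  -92.8] [ 48.1 108.3] 6.8
top p1 302 z 48.1 [531.8 297.4] [41.1 79.6] 76.7
top p2 296 z 54.6 [550.9 -79.8] [40.3 75.6] 0.8
[408.95810404 140.05589086 139.89805955] [4.17662013e-04 1.30489951e-01 9.91449541e-01 8.07468120e-05] [ 0.06  0.21  1.89  0.    1.04 -1.25]
```

>>> apply_moves(targets=[[75, [0, 45, 0], [0, 0, 0.7]], [75, [0, 90, 0], [0, 0, 0.7]], [75, [0, 135, 0], [0, 0, 0.7]], [75, [10, 157, 0], [0, 0, 0.7]], [75, [50, 157, 0], [0, 0, 0.7]], [75, [90, 157, 0], [0, 0, 0.7]], [75, [115, 157, -10], [0, 0, 0.7]], [75, [123.5, 157, -35], [0, 0, 0.7]], [75, [123.5, 157, -70], [0, 0, 0.7]], [75, [123.5, 157, -100], [0, 0, 0.7]], [75, [123.5, 157, -118], [0, 0, 0.7]], [75, [123.5, 157, -125], [0, 0, 0.7]], [75, [123.5, 157, -126], [0, 0, 0.7]], [50, [123.5, 157, -126], [0, 0, 0.7]], [46, [123.5, 157, -126], [0, 0, 0.7]], [43, [123.5, 157, -126], [0, 0, 0.7]], [41, [123.5, 157, -126], [0, 0, 0.7]], [40, [123.5, 157, -126], [0, 0, 0.7]], [39.8, [123.5, 157, -126], [0, 0, 0.7]], [39.6, [123.5, 157, -126], [0, 0, 0.7]]], squeeze=8)

```text
time_s: 23.6
eef_pos: [532.8, 297.3, 14.0]
ee_rot: [0.001, 0.125, 0.992, 0.0]
force: [0.7, 4.2, 4.9]
grip_width: 0.462
grip_force: 12.5
```

>>> apply_moves(targets=[[39.6, [0, 0, 4], [0, 0, 0]], [39.6, [0, 0, 12], [0, 0, 0]], [39.6, [0, 0, 24], [0, 0, 0]], [39.6, [-10, 0, 35], [0, 0, 0]], [39.6, [-35, -5, 35], [0, 0, 0]], [39.6, [-65, -15, 35], [0, 0, -3]], [39.6, [-90, -30, 35], [0, 0, -8]], [39.6, [-105, -55, 35], [0, 0, -14]], [39.6, [-110, -85, 35], [0, 0, -20]], [39.6, [-110, -115, 35], [0, 0, -26]], [39.6, [-110, -145, 35], [0, 0, -32]], [39.6, [-110, -175, 35], [0, 0, -38]], [39.6, [-110, -205, 35], [0, 0, -44]], [39.6, [-105, -235, 35], [0, 0, -51]], [39.6, [-90, -255, 35], [0, 0, -58]], [39.6, [-65, -265, 35], [0, 0, -65]], [39.6, [-35, -269, 35], [0, 0, -71]], [39.6, [-5, -269, 35], [0, 0, -74.5]], [39.6, [13, -269, 35], [0, 0, -74.5]], [39.6, [15, -269, 35], [0, 0, -74.5]]])

```text
time_s: 25.6
eef_pos: [548.9, 27.6, 48.9]
ee_rot: [0.001, 0.7, 0.714, 0.0]
force: [-0.8, 0.0, -4.4]
grip_width: 0.464
grip_force: 13.2
```

>>> apply_moves(targets=[[39.6, [0, 0, 0], [0, 0, 0]], [39.6, [0, 0, -8], [0, 0, 0]], [39.6, [0, 0, -16], [0, 0, 0]], [39.6, [0, 0, -21], [0, 0, 0]], [39.6, [0, 0, -24], [0, 0, 0]], [39.6, [0, 0, -26], [0, 0, 0]], [39.6, [0, 0, -27], [0, 0, 0]], [39.6, [0, 0, -28], [0, 0, 0]], [39.6, [0, 0, -28], [0, 0, 0]]])

```text
time_s: 26.5
eef_pos: [547.4, 27.9, 20.3]
ee_rot: [0.0, 0.7, 0.714, 0.0]
force: [-0.8, -0.7, -2.6]
grip_width: 0.464
grip_force: 13.2
```

>>> apply_moves(targets=[[39.6, [0, 0, -0.4], [0, 0, 0]], [39.6, [0, 0, -0.8], [0, 0, 0]], [39.6, [0, 0, -0.8], [0, 0, 0]]])

```text
time_s: 26.8
eef_pos: [547.5, 28.0, 20.0]
ee_rot: [0.0, 0.7, 0.714, 0.0]
force: [-3.1, 0.1, 3.0]
grip_width: 0.467
grip_force: 14.0
```

>>> apply_moves(targets=[[42, [0, 0, 0], [0, 0, 0]], [50, [0, 0, 0], [0, 0, 0]], [58, [0, 0, 0], [0, 0, 0]], [58, [0, 0, 0], [0, 0, 0]], [58, [0, 0, 10], [0, 0, 0]], [58, [0, 0, 30], [0, 0, 0]], [58, [0, 0, 60], [0, 0, 0]], [40, [-20, 0, 90], [0, 0, 0]], [20, [-60, 0, 130], [0, 0, 0]], [2, [-100, 0, 170], [0, 0, 0]], [2, [-137, 0, 210], [0, 0, 0]], [2, [-137, 0, 230], [0, 0, 0]], [2, [-137, 0, 230], [0, 0, 0]]])

```text
time_s: 28.1
eef_pos: [410.6, 27.8, 254.2]
ee_rot: [0.004, 0.7, 0.714, 0.002]
force: [1.4, -0.6, -0.0]
grip_width: 0.024
grip_force: 0.0
```

```bash
python3 - <<'E'
from p import *
look({'p1':(480,582,-24,78,47,60),'p2':(480,582,-145,-26,47,60),'trayrim':(300,500,-450,-250,20,32),'strapend':(500,660,130,230,322,360),'others':(250,700,180,450,35,70)})
a=np.load('scene_l.npz')['im'];b=np.load('top_l.npz')['im']
cv2.imwrite('pics/c5.png',np.hstack([cv2.resize(a[100:300,150:430],(420,300)),cv2.resize(b[150:300,230:470],(370,300))]))
s=ctrl.sense();print(s['eef_pos'],s['ee_rot'],s['joints'].round(2))
E
```

```text
scene p1 440 z 53.7 [547.8  29. ] [43.3 80.4] 0.9
scene p2 460 z 53.9 [551.4 -93. ] [ 47.1 108. ] 6.8
scene trayrim 381 z 25.3 [ 406.1 -349.8] [113.3 150.8] 60.5
scene strapend 200 z 334.8 [580.  177.3] [53.8 11.3] 0.7
scene others 0
top p1 302 z 53.8 [548.8  27.7] [40.  75.3] 1.6
top p2 295 z 54.3 [551.2 -79.7] [40.2 75.5] 0.9
top trayrim 231 z 26.4 [ 407.4 -350.8] [112.8 150.9] 61.1
top strapend 100 z 338.5 [581.  176.3] [51.2  9.2] 3.4
top others 0
[410.46779015  27.9150827  250.15828797] [8.60030341e-04 6.99973016e-01 7.14168556e-01 5.58462787e-04] [-0.22  0.04  1.78  0.    1.32 -0.24]
```

View pics/c5.png

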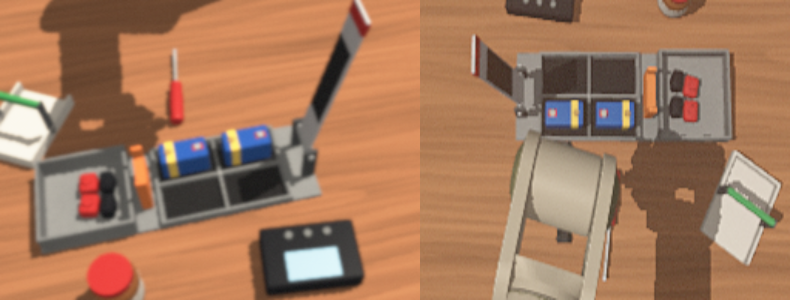

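Both packs stand in the near compartments (scene crop (185,155) and (245,145)), covers all in the cover bay, tray standing on the bench; strap is still open. Now swing round to the strap's +y side.

>>> apply_moves(targets=[[2, [0, 40, 15], [0, 0, 0]], [2, [0, 80, 30], [0, 0, 0]], [2, [0, 120, 45], [0, 0, 0]], [2, [0, 160, 50], [0, 0, 0]], [2, [0, 200, 50], [0, 0, 0]], [2, [10, 212, 50], [0, 0, 0]], [2, [45, 212, 50], [0, 0, 0]], [2, [80, 212, 50], [0, 0, 0]], [2, [115, 212, 50], [0, 0, 0]], [2, [145, 212, 50], [0, 0, 0]], [2, [165, 212, 50], [0, 0, 0]], [2, [170, 212, 50], [0, 0, 0]], [2, [170, 212, 50], [0, 0, 0]], [2, [170, 212, 50], [0, 0, 0]]])

```text
time_s: 29.6
eef_pos: [579.7, 240.2, 299.2]
ee_rot: [-0.0, 0.7, 0.714, -0.0]
force: [0.4, 0.6, -0.1]
grip_width: 0.022
grip_force: 0.0
```

>>> apply_moves(targets=[[2, [1, -20, -1], [0, 0, 0]], [2, [1, -35, -1], [0, 0, 0]], [2, [1, -45, -1], [0, 0, 0]], [2, [1, -55, -1], [0, 0, 0]], [2, [1, -65, -1], [0, 0, 0]], [2, [1, -75, -1], [0, 0, 0]], [2, [1, -85, -1], [0, 0, 0]], [2, [1, -95, -1], [0, 0, 0]], [2, [1, -104, -1], [0, 0, 0]], [2, [1, -115, -2], [0, 0, 0]]])

```text
time_s: 30.6
eef_pos: [581.4, 124.3, 297.5]
ee_rot: [0.0, 0.7, 0.714, 0.0]
force: [0.4, 1.3, 1.0]
grip_width: 0.028
grip_force: 0.0
```

```bash
python3 - <<'E'
from p import *
im,P=grab('scene'); h=cv2.cvtColor(im,cv2.COLOR_BGR2HSV); H,S=h[...,0],h[...,1]
m=((H<6)|(H>172))&(S>130)&(P[...,2]>200)&(P[...,2]<370); print(m.sum(),P[m].mean(0),np.percentile(P[m],[5,95],axis=0).round())
cv2.imwrite('pics/c6.png',cv2.resize(im[20:260,200:460],(520,480)))
E
```

```text
48 [597.15535991 107.08687682 334.44101216] [[575. 102. 319.]
 [608. 116. 343.]]
```

View pics/c6.png

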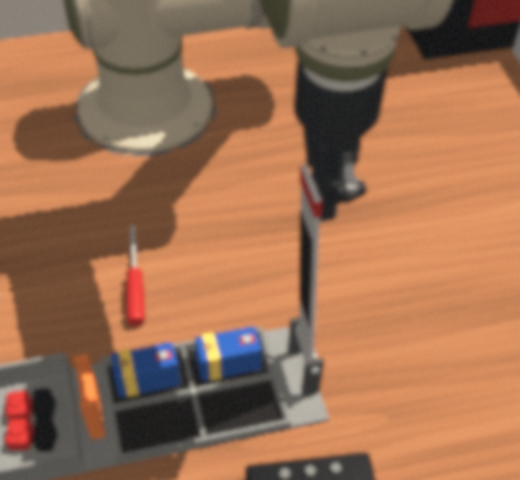

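Red end at (312,190) is just past vertical with the fingers behind it on the +y side; following the arc down.

>>> apply_moves(targets=[[2, [0, -15, -1], [0, 0, 0]], [2, [0, -28, -2.5], [0, 0, 0]], [2, [1, -48, -6.5], [0, 0, 0]], [2, [1, -62, -11], [0, 0, 0]], [2, [1, -76, -16], [0, 0, 0]], [2, [1, -90, -22], [0, 0, 0]], [2, [2, -104, -29], [0, 0, 0]], [2, [2, -117, -37], [0, 0, 0]], [2, [2, -129, -45], [0, 0, 0]], [2, [2, -141, -55], [0, 0, 0]], [2, [3, -152, -65], [0, 0, 0]], [2, [3, -162, -76], [0, 0, 0]], [2, [3, -172, -87], [0, 0, 0]], [2, [3, -181, -99], [0, 0, 0]], [2, [3, -189, -112], [0, 0, 0]], [2, [3, -194, -121], [0, 0, 0]], [2, [3, -199, -130], [0, 0, 0]], [2, [3, -203, -139], [0, 0, 0]], [2, [3, -206, -148], [0, 0, 0]]])

```text
time_s: 32.55
eef_pos: [584.4, -81.4, 148.9]
ee_rot: [0.0, 0.7, 0.714, -0.0]
force: [-0.4, -0.7, 0.7]
grip_width: 0.02
grip_force: 0.4
```

>>> apply_moves(targets=[[2, [0, -4, -10], [0, 0, 0]], [2, [0, -7, -20], [0, 0, 0]], [2, [0, -10, -29], [0, 0, 0]], [2, [0, -11, -38], [0, 0, 0]], [2, [0, -13, -48], [0, 0, 0]], [2, [0, -15, -58], [0, 0, 0]], [2, [0, -15.5, -64], [0, 0, 0]], [2, [0, -16, -70], [0, 0, 0]], [2, [0, -16, -74], [0, 0, 0]], [2, [0, -16, -75], [0, 0, 0]]])

```text
time_s: 33.55
eef_pos: [584.3, -97.0, 74.1]
ee_rot: [-0.0, 0.7, 0.714, -0.0]
force: [-0.2, 0.4, 0.8]
grip_width: 0.017
grip_force: 0.3
```

```bash
python3 - <<'E'
from p import *
im,P=grab('scene'); h=cv2.cvtColor(im,cv2.COLOR_BGR2HSV); H,S=h[...,0],h[...,1]
m=((H<6)|(H>172))&(S>130)&(P[...,2]>45)&(P[...,2]<170)&(P[...,1]>-180)&(P[...,1]<-90)&(P[...,0]<640); print(m.sum(),P[m].mean(0) if m.any() else 0)
cv2.imwrite('pics/c7.png',cv2.resize(im[100:280,180:420],(640,480)))
E
```

```text
120 [ 586.38652299 -143.73740221   74.46806483]
```

View pics/c7.png

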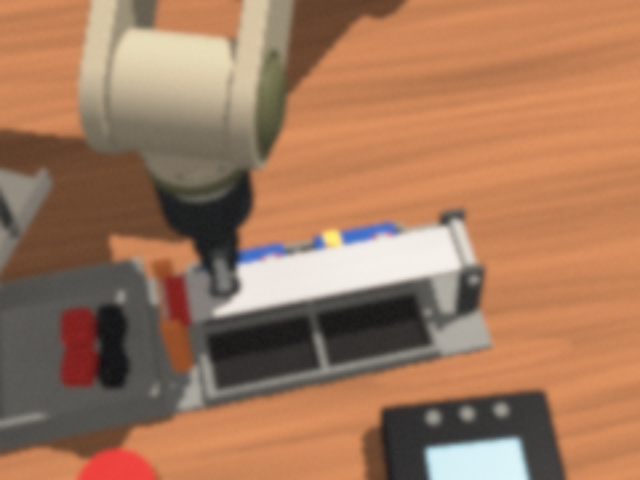

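The strap is between the orange prongs at (175,310), nearly level; pressing the last few mm.

>>> apply_moves(targets=[[2, [0, 0, -1], [0, 0, 0]], [2, [0, 0, -2], [0, 0, 0]], [2, [0, 0, -3], [0, 0, 0]], [2, [0, 0, -3.5], [0, 0, 0]], [2, [0, 0, -3.5], [0, 0, 0]]])

```text
time_s: 34.1
eef_pos: [584.5, -97.1, 71.2]
ee_rot: [0.0, 0.7, 0.714, 0.0]
force: [0.5, 0.2, 1.1]
grip_width: 0.018
grip_force: 0.8
```

>>> apply_moves(targets=[[2, [0, 0, -0.5], [0, 0, 0]], [2, [0, 0, -1], [0, 0, 0]], [2, [0, 0, -1.5], [0, 0, 0]], [2, [0, 0, -1.5], [0, 0, 0]]])

```text
time_s: 34.5
eef_pos: [584.6, -97.1, 71.0]
ee_rot: [0.0, 0.7, 0.714, 0.0]
force: [-4.8, 1.1, 13.8]
grip_width: 0.024
grip_force: 6.5
```

Hard stop reached (14 N). Hold briefly, then rise and retreat.

>>> apply_moves(targets=[[2, [0, 0, 0], [0, 0, 0]], [2, [0, 0, 0], [0, 0, 0]], [2, [0, 0, 1], [0, 0, 0]], [2, [0, 0, 15], [0, 0, 0]], [2, [0, 0, 50], [0, 0, 0]], [2, [0, 0, 100], [0, 0, 0]], [2, [-50, 10, 150], [0, 0, 0]], [2, [-100, 20, 200], [0, 0, 0]], [2, [-150, 30, 220], [0, 0, 0]], [2, [-180, 30, 220], [0, 0, 0]], [2, [-180, 30, 220], [0, 0, 0]], [2, [-180, 30, 220], [0, 0, 0]]])

```text
time_s: 35.7
eef_pos: [402.9, -66.7, 291.8]
ee_rot: [0.002, 0.7, 0.714, 0.001]
force: [0.9, -0.3, 0.8]
grip_width: 0.02
grip_force: 0.0
```

```bash
python3 - <<'E'
from p import *
look({'trayrim':(300,500,-450,-250,20,32),'strap':(545,625,-170,90,60,80),'p1':(525,560,-24,78,47,60),'p2':(525,560,-145,-26,47,60)})
Q=np.load('scene_l.npz')['P']
for y in (-100,-50,0,50): 
    m=(abs(Q[...,1]-y)<10)&(abs(Q[...,0]-584)<15); print(y,np.median(Q[m][:,2]).round(1))
a=np.load('scene_l.npz')['im']; cv2.imwrite('pics/c8.png',cv2.resize(a[100:320,100:440],(680,440)))
E
```

```text
scene trayrim 373 z 25.1 [ 405.4 -349.9] [114.1 151.7] 60.8
scene strap 1876 z 70.6 [584.2 -35.8] [ 72.7 251.8] 1.5
scene p1 180 z 53.9 [537.5  28.5] [20.9 78.9] 2.8
scene p2 190 z 54.2 [538.3 -79.6] [22.2 79.5] 1.9
top trayrim 223 z 26.3 [ 408.  -350.7] [112.1 149.9] 61.3
top strap 1260 z 71.3 [581.5 -37. ] [ 71.6 250.8] 2.1
top p1 231 z 54.6 [543.5  27.6] [30.2 75.1] 1.5
top p2 211 z 55.0 [544.6 -79.4] [75.6 29.7] 89.1
-100 69.4
-50 68.4
0 68.5
50 68.2
```

View pics/c8.png

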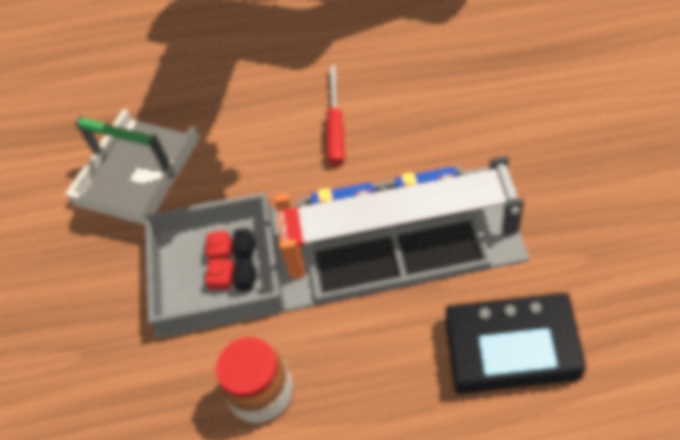

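The strap is level in its catch (290,225), the packs and covers are in place, and the tray stands on the bench at (135,170). The robot is clear, so I'm handing in.

```bash
python3 -c "
from rig import ctrl
print(ctrl.finish_job())"
```

```text
the job is handed in; nothing more can be done
None
```

The job is handed in: all four covers are in the cover bay, both packs stand in the cell bay, the tray is back on the bench and the strap is fully down in its catch; while I set the first grip, the reading on that pack briefly reached about 21 N, just over your 20 N limit, and the rest of the handling was at 12 to 14 N.

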